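Hang the wooden tool holder on the two pins of the bench rail

ROBOT

A 6-joint arm with a two-finger parallel gripper is mounted at the origin on a cart in front of the work surface, level with it; the furniture and walls round the work are solid. World frame = base frame: x ahead of the robot, y to its left, z up, the work surface at z = 0. Lengths are in mm, angles in degrees, forces in N, time in s.
With the tool pointing down it reaches from about 300 to 850 mm from the base axis. Payload 4.2 kg.
Tool frame: the origin (TCP) lies on the centre line of the jaws, within the pads' length; the fingertips stand 14 mm ahead of it and the grasp point (between the pads) lies 5 mm behind it; z points along the fingers, y is the line along which they close (so a half turn about z gives the same grasp; the last joint's range is limited). The gripper opens to 91 mm and grips with 3 to 60 N. Pads are 32 mm wide; open, the fingers measure 118 mm over their backs; the gripper's body (76 mm by 178 mm) begins 60 mm behind the grasp point.
Start: joints at [-70.015, 18.312, 89.639, -0, 72.044, -1.146], TCP at [207.289, -536.352, 227.976] pointing down, gripper open.
Joint ranges: [-177.97, 177.97], [-48.28, 115.42], [12.27, 149.76], [-77.06, 257.06], [2.81, 150.46], [-146.56, 146.56]. Speed limits (degrees/s): [147.25, 147.25, 180, 180, 180, 180].

INTERFACE

Orientations are given as [roll, pitch, yaw] about the fixed x, y, z axes, in that order (R = Rz(yaw) Ry(pitch) Rx(roll)).
In Python, from workcell import env gives the robot as it stands.
- The arm moves only by the tool arm_command, never from a script. Its argument "motion" is a list of rows, each an object with "offset": the shift along the tool's x, y, z in m, a list of three; "spin": the turn about the tool's z in rad. In form: [{"offset": [tx, ty, tz], "spin": spin}, ...]. A call has 1 to 5 rows; each row shifts and turns the commanded pose from where the row before left it, along the tool's axes as they then stand; what a row does not reach is not made up. A row lasts 1/8 s, in which the tool goes at most 62.5 mm and 10.7 degrees, less where a joint would pass 70% of its speed; a pose out of reach is approached as far as the arm can. A call with a gripper value outside its range is refused whole. "jaw" is the finger opening in m, from 0 to 0.0912, set as the call begins (left out, the last holds). The fingers move at their own pace and stop on an object; "newtons" is the grip in N (left out, the last holds). Time passes only in rows, so rows that do not move let the fingers close. It gives the time, the measured TCP pose, the force, the opening and the grip force at its end, in the units of the state.
- env.state(): the state, without advancing time (a new reading comes with each control period).
- env.grab_frame(name): name is "scene" or "top" or "wrist"; returns (picture, depth): 480x640x3 uint8, blue, green, red; 480x640 float32, mm along the optical axis (not along the pixel's ray), 0 where there is no reading.
- env.camera_model(name): a dict with "fx", "fy", "cx", "cy" (pixels), "eye" and "rotation" of the camera in the world; the wrist camera has in their place "hand_eye" (4x4, takes a point from camera to tool coordinates, whose origin is the TCP and whose axes are the flange's). Camera axes: x right, y down, z forward; pixel columns grow to the right and rows downward; lengths in mm; the calibration is good to about 2 mm. A picture is of the moment at which its call begins: read the wrist's pose just before it. camera_model takes no time and is no camera call.
- env.job_done(): hands the job in; it is judged then, once.
Trained networks look in the newest picture that a camera, given by its name, has taken for a name from the list of things; names that differ only in an ending like _2 or _b are one class to them, and where a whole thing is asked for, a point or a joint stands for the part that bears it (a point fixed in the world has none). Each returns a list of dicts, best first, with "score" (0 to 1); they miss things now and then, are a little off and sometimes report something else, mostly with a low value. They report only what shows in the picture. A call takes as long as a camera call.
- env.boxes_of(camera, target): "bbox" ([left, top, right, bottom] in pixels, round what is visible of it).
- env.pinpoint(camera, target): "location" ([column, row] in pixels: a listed point, or the origin of a listed thing).
The state is a dict: "time_s": time; "qpos": joint angles; "qvel": joint speeds; "effort": joint torques, N m; "ee_pos": TCP position; "ee_rot": TCP orientation; "force": force on the tool from outside, world axes, zero at the start; "torque": the same for the moment, N m; "gripper_width": finger opening in mm; "gripper_force": force on a finger pad.
Only numpy, scipy, OpenCV 4.12 (cv2) and the standard library are available. Lean on these libraries where they do the work, as an engineer would, in place of code of your own. Each camera call takes 0.05 s, during which the arm holds its last target. There are 200 camera calls.

TASK

Pick up the small wooden tool holder by the tab on its top and hang it on the bench rail, tray towards the robot, so that both upright pins come up through the two holes of its metal flange and the flange lies fully home on top of the rail. Feel for the pins gently rather than forcing the holder down, let go of it once it hangs, and leave the jar of tacks and the flat white chalk where they are.

Things in the scene. Friction and masses are not known exactly. Their poses are not given: they have to be found in the camera images.
- holder_grip (a point): Pale wooden tool holder, 120 mm wide, 126 high, 0.32 kg, loose, upright. An upright board 10 mm thick has a tray at its foot, out to -53 mm in x, and above the flange a grip tab 60 mm wide (y), 10 thick (x): grip it from above across x. Point: tab centre, 22 mm above the flange top, 102 above the foot, 24 below the tab top. x: horizontal, tray side to flange side; y: width; z: up.
- holder_flange (a point): The holder's steel flange, 5 mm thick, on its +x side: midway between its two through holes, on its underside; 25 mm in +x from and 27 mm below the tab centre, 75 mm above the foot. Axes as the tab's. At y = +35 mm a round 11 mm hole; at y = -35 mm a slot 11 mm in x, 16 mm in y. The flange reaches 17 mm beyond the holes in +x and 60 mm either way in y.
- rail: Fixed wooden rail: beam 34 mm deep (x), 170 long (y), its flat top 125 mm above the table, on two posts and a base plate 100 x 170 x 12 mm. Origin: centre of the base's underside, on the table. x: horizontal, across the beam to its far side; y: along the beam; z: up. When hung, the holder's tray is on the -x side, its board 3 mm before the beam, its foot 50 mm above the table.
- rail_top (a point): Middle of the rail's top, over the groove along it (axes as the rail). A steel strip in the groove bears two fixed upright pins, 8 mm thick, 70 mm apart in y, at x = 0, tips 19 mm above this point. The strip is clamped where it was last left: the pair's middle is up to 18 mm to either side of this point along y, not measured. The pins do not give way to gentle pushing.
- jar: Screw jar of tacks with a lid, 60 mm across, 74 mm high, loose on the table, a bystander. Origin: centre of its underside.
- chalk: Flat white piece of chalk, 44 x 50 x 8 mm, loose on the table, a bystander. Origin: centre of its underside.

How it is judged:
By the outcome, as a careful person would: the job done as asked, in the order asked, and still so for the second after the job is handed in, with the robot touching nothing.
It also fails if it takes over 64 s, if anything falls off the work surface, if the arm or the gripper's body presses on something with over 40 N, if the wrist force passes 120 N, or if a joint passes its speed limit or range.

## Working session

There is one attempt and no reset: what is moved stays moved. The work goes in short steps, Python scripts to look and compute and a tool call to move; the robot and the scene stay as the last step left them, time stands still between calls to the robot, and variables do not carry over. Pictures are saved under pics/ and viewed, at most 10 in all, crops included, and the job is handed in when it is done.

Besides the shell and the picture viewer there is one more tool, called after ">>>" in YAML: its name, and indented under it one key for each argument. arm_command: Moves the arm, as the interface text tells. Its arguments: {"type":"object","properties":{"motion":{"type":"array"},"jaw":{"type":"number"},"newtons":{"type":"number"}},"required":["motion"]}

```bash
mkdir -p pics; ls
cat > h.py <<'E'
import numpy as np,cv2
from workcell import env
from scipy.spatial.transform import Rotation as R
def cam(n):
    m=env.camera_model(n)
    if 'eye' in m: return m,np.array(m['rotation'],float),np.array(m['eye'],float)
    s=env.state();H=np.array(m['hand_eye'],float)
    Rt=R.from_euler('xyz',s['ee_rot'],degrees=True).as_matrix()
    return m,Rt@H[:3,:3],Rt@H[:3,3]+np.array(s['ee_pos'])
def ray(c,uv):
    m,Rm,e=c
    return Rm@np.array([(uv[0]-m['cx'])/m['fx'],(uv[1]-m['cy'])/m['fy'],1.]),e
def atz(c,uv,z):
    d,e=ray(c,uv); return e+d*(z-e[2])/d[2]
def cloud(c,dep):
    m,Rm,e=c
    v,u=np.mgrid[:480,:640]
    p=np.stack([(u-m['cx'])/m['fx']*dep,(v-m['cy'])/m['fy']*dep,dep],-1)
    return p@Rm.T+e
E
cat > a.py <<'E'
from h import *
np.set_printoptions(precision=1,suppress=True)
print(env.state())
for n in ['scene','top']:
    c=cam(n);im,d=env.grab_frame(n);cv2.imwrite(f'pics/{n}0.png',im);np.save(f'{n}.npy',d)
    print(n,c[0]); P=cloud(c,d)
    for t in ['holder_grip','holder_flange','rail','rail_top','jar','chalk']:
        for r in env.pinpoint(n,t)[:2]:
            u,v=np.round(r['location']).astype(int)
            print(n,t,r['score'],u,v,P[min(v,479),min(u,639)], atz(c,r['location'],{'holder_grip':102,'holder_flange':75,'rail_top':125}.get(t,0)))
E
python3 a.py
```

```text
pics
{'time_s': 0.0, 'qpos': array([-70. ,  18.4,  89.7,  -0. ,  72. ,  -1.1]), 'qvel': array([ 0.1,  0. , -0. ,  0.1, -0. ,  0. ]), 'effort': array([  0. , -41.2, -23.2,   0.1,   0. ,  -0. ]), 'ee_pos': array([ 207.1, -535.9,  227.1]), 'ee_rot': array([-179.9,   -0. ,   21.1]), 'force': array([0.2, 0.2, 0.7]), 'torque': array([-0., -0., -0.]), 'gripper_force': 0.0, 'gripper_width': 91.20136566154262}
scene {'fx': 452.13401447726073, 'fy': 452.13401447726073, 'cx': 322.15160039081337, 'cy': 237.42497476853052, 'eye': array([-73.6, 557.7, 502. ]), 'rotation': array([-116.7,    1.6, -128.1])}Traceback (most recent call last):
  File "a.py", line 6, in <module>
    print(n,c[0]); P=cloud(c,d)
                     ~~~~~^^^^^
  File "h.py", line 19, in cloud
    return p@Rm.T+e
           ~~~~~~^~
ValueError: operands could not be broadcast together with shapes (480,640) (3,)
```

```bash
sed -i "s/return m,np.array(m\['rotation'\],float)/return m,R.from_euler('xyz',m['rotation'],degrees=True).as_matrix()/" h.py; python3 a.py
```

```text
{'time_s': 0.05, 'qpos': array([-70. ,  18.3,  89.7,   0. ,  72. ,  -1.1]), 'qvel': array([ 0.1,  0. , -0.1,  0. ,  0. , -0. ]), 'effort': array([  0. , -41.4, -23.3,   0.1,   0. ,  -0. ]), 'ee_pos': array([ 207.1, -535.9,  227.1]), 'ee_rot': array([-179.9,   -0. ,   21.1]), 'force': array([ 0.1, -0.1, -0.2]), 'torque': array([-0.1,  0. ,  0. ]), 'gripper_force': 0.0, 'gripper_width': 91.4971927113318}
scene {'fx': 452.13401447726073, 'fy': 452.13401447726073, 'cx': 322.15160039081337, 'cy': 237.42497476853052, 'eye': array([-73.6, 557.7, 502. ]), 'rotation': array([-116.7,    1.6, -128.1])}
scene holder_grip 0.6 356 270 [423.4 107.6 102. ] [422. 108. 102.]
scene holder_flange 0.69 350 274 [426.  119.   97.3] [454.4  94.8  75. ]
scene rail 0.59 291 276 [603.8 125.   12.8] [621.3 114.7   0. ]
scene rail_top 0.77 288 217 [777.1  11.4  54.6] [641.5  97.8 125. ]
scene jar 0.89 372 276 [413.5  78.7  83. ] [508.1 -15.3  -0. ]
scene chalk 0.66 288 313 [-73.6 557.7 502. ] [516.7 193.5   0. ]
top {'fx': 446.0949278252562, 'fy': 446.0949278252562, 'cx': 319.212861892601, 'cy': 237.78376163623813, 'eye': array([456.7, 149.9, 959.6]), 'rotation': array([-174.7,   -2.8,  -89.7])}
top holder_grip 0.58 321 295 [428.2 105.5 123.9] [426.7 104.7 102. ]
top holder_flange 0.94 325 286 [444.2  95.3  79.4] [445.1  95.8  75. ]
top holder_flange 0.72 317 204 [606.2 112.1  84.3] [608.2 112.5  75. ]
top rail 0.88 316 203 [605.6 114.7  99.2] [622.4 110.    0. ]
top chalk 0.96 276 248 [523.4 195.8   5.7] [523.8 196.5   0. ]
```

Run:
```python
import cv2
a=cv2.imread('pics/top0.png');b=cv2.imread('pics/scene0.png')
cv2.imwrite('pics/top1.png',cv2.resize(a[150:350,200:460],None,fx=3,fy=3,interpolation=cv2.INTER_CUBIC))
cv2.imwrite('pics/scene1.png',cv2.resize(b[130:380,180:480],None,fx=2.4,fy=2.4))
```

```text
(no output)
```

View pics/top1.png

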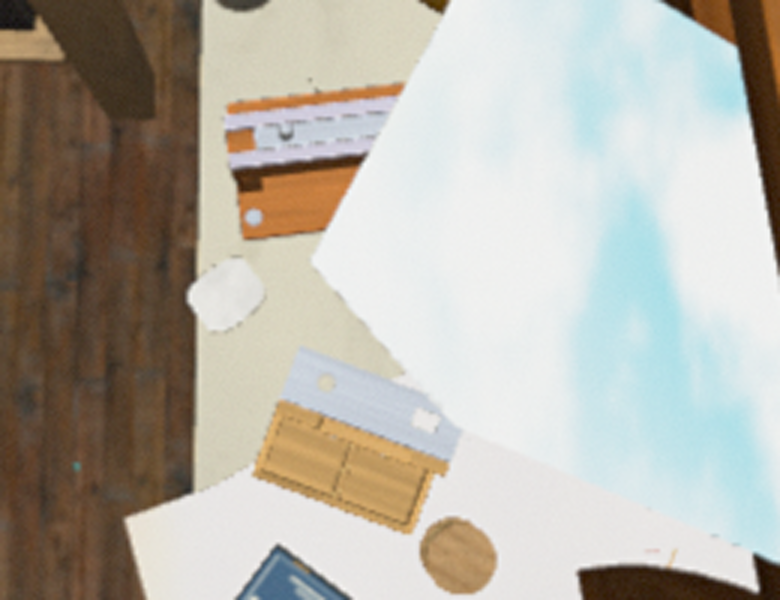

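View pics/scene1.png

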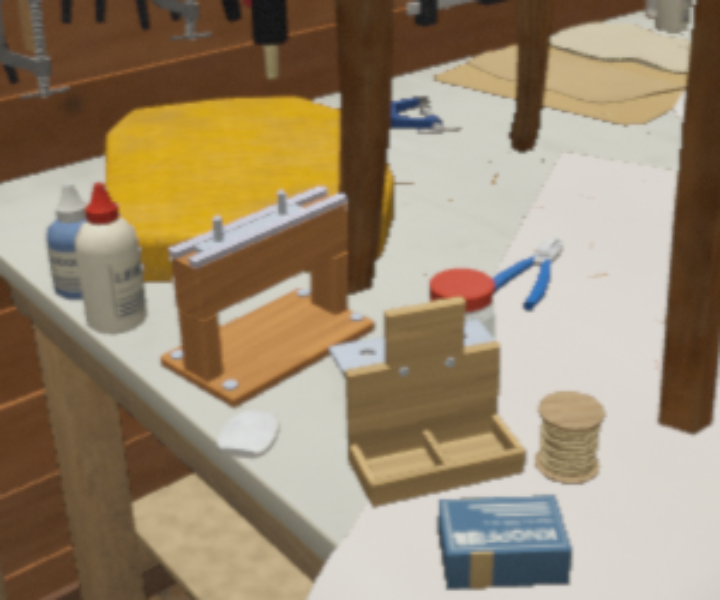

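Run:
```python
import cv2,numpy as np
a=cv2.imread('pics/top0.png');b=cv2.imread('pics/scene0.png')
cv2.imwrite('pics/both.png',np.vstack([cv2.resize(b,None,fx=.9,fy=.62),cv2.resize(a,None,fx=.9,fy=.62)]))
from h import *
np.set_printoptions(precision=0,suppress=True,linewidth=200)
for n in ['top','scene']:
    P=cloud(cam(n),np.load(n+'.npy'));q=P.reshape(-1,3)[np.load(n+'.npy').ravel()>0]
    print(n)
    for lo in range(0,900,60):
        s=q[(q[:,2]>lo+ (20 if lo==0 else 0))&(q[:,2]<lo+60)&(q[:,0]<1000)]
        if len(s)>20: print(lo,len(s),np.percentile(s,[1,50,99],axis=0).ravel())
    if n=='top': print(P[60:480:30,20:640:40,2])
```

```text
top
0 29746 [293. -98.  25. 859. 331.  56. 997. 749.  60.]
60 12102 [132. -61.  60. 873. 476.  72. 998. 747. 118.]
120 2599 [116. -80. 120. 344.  92. 128. 994. 394. 179.]
180 1291 [129. -91. 180. 157.  -4. 208. 351.  74. 239.]
240 933 [152. -90. 240. 172. -50. 265. 352.  11. 299.]
300 649 [175. -74. 301. 345. -62. 338. 671.  -8. 360.]
360 82323 [ 255. -301.  382.  531. -156.  401.  796.  113.  410.]
420 3282 [ 310. -260.  421.  745. -209.  452.  778.   -5.  480.]
480 11661 [ 314. -227.  481.  497.  -38.  519.  769.    1.  538.]
540 3771 [301. -63. 541. 350. -43. 573. 673.  10. 600.]
600 5214 [307. -64. 601. 631. -36. 630. 690.  16. 659.]
660 2439 [330. -54. 660. 634.  -3. 675. 653.  16. 695.]
[[  57.   54.   76.   59.   61.  960. -437.    2.   56.   58.  403.  586.  624.  401.  413.  406.]
 [  58.   58.   59.   60.   58.   59. -646.    0.   52.   55.  401.  573.  404.  401.  404.  401.]
 [  42.   47.   58.   56.   56.   59. -736.    0.   53.   53.  403.  523.  403.  401.  402.  399.]
 [-394. -382. -373. -383. -366. -217. -739.    0.    4.  397.  402.  522.  403.  400.  399.  398.]
 [
[... 908 characters left out ...]
 -743. -269. -272. -275.   -2.   -0.  142.   -0. -734. -744.  601.  651.  399.]]
scene
0 18937 [   -6. -1480.    20.   780.   116.    50.   992.   600.    60.]
60 13297 [    1. -1119.    60.   612.   124.    79.   996.   588.   119.]
120 8611 [   14. -1121.   120.    93.    83.   148.   995.   396.   179.]
180 7325 [  32. -396.  181.   91.   67.  206.  791.   98.  239.]
240 6200 [  63. -384.  241.  109.   54.  270.  784.   78.  299.]
300 8021 [  71. -416.  301.  132.   28.  338.  662.   58.  360.]
360 17717 [  94. -443.  361.  381.  -62.  397.  790.  107.  419.]
420 10459 [ 113. -382.  421.  405.   -9.  463.  927.  459.  480.]
480 11777 [ 134. -287.  480.  664.  -11.  496.  999.  456.  530.]
```

View pics/both.png

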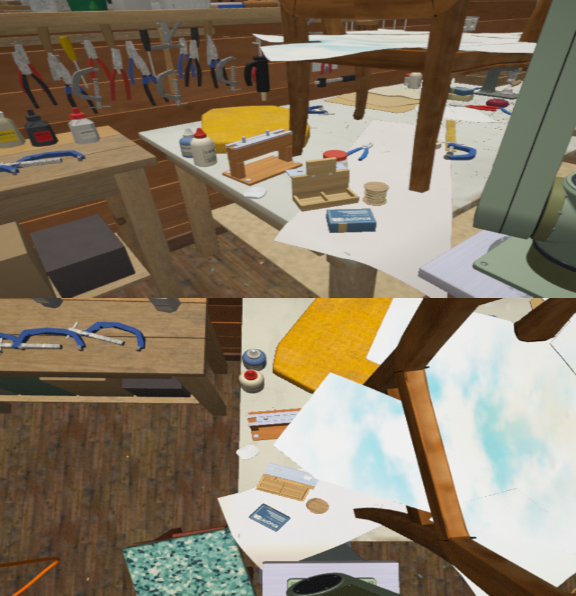

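Run:
```python
from h import *
Q=[]
im,d=env.grab_frame('wrist');cv2.imwrite('pics/w0.png',im);np.save('wrist.npy',d)
D={}
for n in ['top','scene','wrist']:
    d=np.load(n+'.npy');P=cloud(cam(n),d);D[n]=P[d>0]
q=np.vstack(list(D.values()))
# side by side slices
img=[]
for lo,hi in [(15,100),(100,200),(200,300),(300,380),(380,440),(440,720)]:
    m=np.full((300,260,3),255,np.uint8)  # 4mm/px ; x up 0..1000 , y left
    for n,col in [('scene',(0,0,255)),('top',(255,0,0)),('wrist',(0,160,0))]:
        s=D[n];s=s[(s[:,2]>lo)&(s[:,2]<hi)]
        r=(250-s[:,0]/4).astype(int);c=(130-s[:,1]/4-0).astype(int)+0
        k=(r>=0)&(r<300)&(c>=0)&(c<260);m[r[k],c[k]]=col
    for x in range(0,1000,200): cv2.line(m,(0,250-x//4),(259,250-x//4),(200,200,200),1)
    for y in range(-400,600,200): cv2.line(m,(130-y//4,0),(130-y//4,299),(200,200,200),1)
    cv2.putText(m,f'z{lo}-{hi}',(5,290),0,.5,(0,0,0),1)
    img.append(m)
cv2.imwrite('pics/slices.png',np.vstack([np.hstack(img[:3]),np.hstack(img[3:])]))
```

```text
(no output)
```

View pics/slices.png

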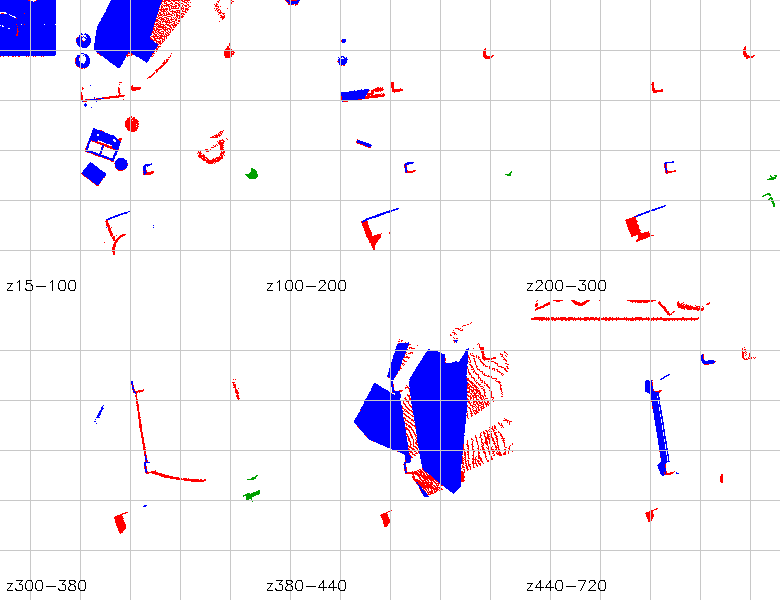

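Run:
```python
from h import *
np.set_printoptions(precision=0,suppress=True,linewidth=200)
D=[]
for n in ['top','scene']:
    d=np.load(n+'.npy');P=cloud(cam(n),d);D.append(P[d>0])
q=np.vstack(D)
for x in range(200,820,30):
    o=[]
    for lo,hi in [(20,300),(300,378),(378,420),(420,720)]:
        s=q[(abs(q[:,0]-x)<15)&(q[:,2]>lo)&(q[:,2]<hi)&(q[:,1]<200)&(q[:,1]>-600)]
        o+=[len(s)]+([s[:,1].max(),s[:,1].min()] if len(s) else [0,0])
    print(x,np.array(o))
d=np.load('top.npy');P=cloud(cam('top'),d);g=P[...,2]
s=P[(abs(P[...,0]-500)<15)&(g>378)&(g<420)];print(s[np.argsort(-s[:,1])][:400:30])
for x in(400,500,600):
  s=P[(abs(P[...,0]-x)<4)&(g>340)];s=s[np.argsort(s[:,1])];print(s[::12])
print([c['location'] for c in env.pinpoint('top','rail_top')])
```

```text
200 [   0.    0.    0.    0.    0.    0.   22. -137. -153.    0.    0.    0.]
230 [   0.    0.    0.    0.    0.    0.  641. -122. -270.    0.    0.    0.]
260 [ 236.  152.  118.   32. -259. -292. 1679. -103. -292.  117. -284. -292.]
290 [1307.  193.  -86. 1536. -100. -303. 3106.  -90. -297. 1263.  -45. -295.]
320 [5377.  192. -104. 1825.  -59. -120. 4214.  -58. -349. 4641.  -32. -295.]
350 [2094.  170. -360.  873.  -57.  -78. 3979.  -56. -409. 5652.  -32.  -77.]
380 [ 288.  175. -369.  470.  -57.  -67. 4126.  -32. -488. 1652.  -40.  -74.]
410 [2017.  178. -370.  330.  -52.  -62. 5308.   37. -488. 1607.  -35.  -70.]
440 [2059.  165. -374.  299.  -47.  -56. 6597.   94. -458. 1549.  -31.  -65.]
470 [ 755.  156. -375.  282.  -42.  -51. 7176.  120. -447. 1511.  -26.  -61.]
500 [ 205.  145.  -36.  255.  -37.  -46. 7456.  143. -480. 1462.  -21.  -56.]
530 [  71.   16.  -34.  185.  129.  -41. 7336.  140. -486. 1419.  -17.  -50.]
560 [   0.    0.    0.  114.  122.  -37. 7033.  125. -385. 1389.  -11.  -46.]
590 [1367.  193.  103.   65.  -26. -436. 6772.  109. -415. 1366.   -5.  -41.]
620 [291
[... 9462 characters left out ...]
2.]
 [ 597.   15.  401.]
 [ 602.   18.  401.]
 [ 602.   20.  401.]
 [ 597.   23.  401.]
 [ 602.   25.  401.]
 [ 598.   28.  400.]
 [ 598.   31.  401.]
 [ 602.   33.  399.]
 [ 597.   35.  399.]
 [ 603.   38.  399.]
 [ 598.   40.  398.]
 [ 600.   43.  397.]
 [ 602.   45.  397.]
 [ 597.   48.  395.]
 [ 600.   51.  396.]
 [ 597.   53.  396.]
 [ 601.   56.  395.]
 [ 601.   58.  395.]
 [ 603.   61.  394.]
 [ 603.   63.  392.]
 [ 601.   66.  392.]
 [ 598.   68.  392.]
 [ 603.   71.  391.]
 [ 604.   73.  390.]
 [ 600.   76.  390.]
 [ 600.   78.  389.]
 [ 601.   81.  388.]
 [ 600.   83.  387.]
 [ 596.   86.  387.]
 [ 599.   89.  386.]
 [ 600.   91.  387.]
 [ 596.   94.  385.]
 [ 598.   98.  384.]]
[]
```

View pics/w0.png

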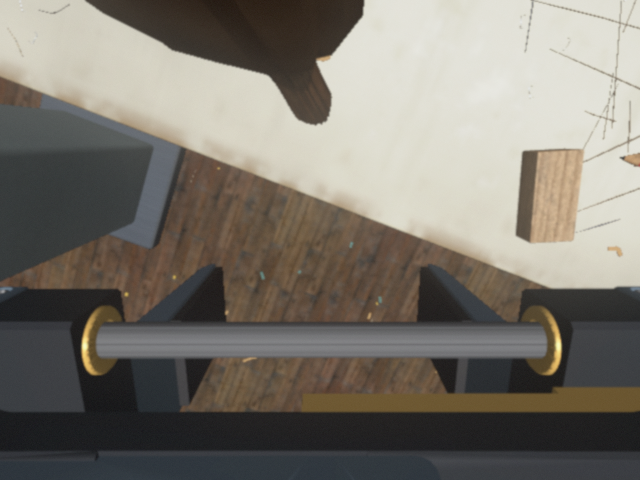

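View pics/scene0.png

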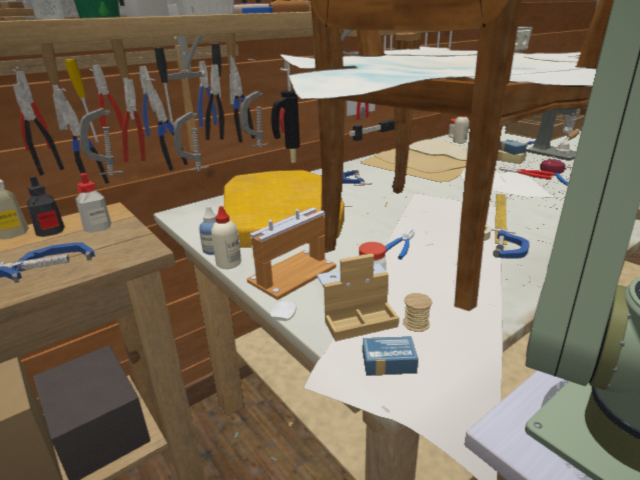

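>>> arm_command:
  motion:
    - {"offset": [0, -0.02, -0.03], "spin": 0}
    - {"offset": [0, -0.03, -0.05], "spin": 0}
    - {"offset": [0, -0.03, -0.05], "spin": 0}
    - {"offset": [0, -0.03, -0.05], "spin": 0}
    - {"offset": [0, -0.02, -0.04], "spin": 0}

```text
time_s: 1.48
ee_pos: [160.0, -413.8, 450.5]
ee_rot: [179.8, 0.0, 21.1]
force: [0.3, -0.6, 0.5]
gripper_width: 91.0
gripper_force: 0.0
```

Run:
```python
from h import *
s=env.state();print(s['time_s'],s['qpos'],s['ee_pos'],s['ee_rot'],s['effort'],s['force'])
```

```text
1.475 [-7.03506264e+01  2.59876974e+00  7.83515829e+01 -1.47423999e-04
  9.88898113e+01 -1.48245310e+00] [ 159.96349669 -413.81068837  450.53432343] [1.79840221e+02 4.28062166e-03 2.11317978e+01] [ 8.50281422e-02 -2.78544205e+01 -2.37342936e+01  7.69720715e-02
 -3.42339082e-01  2.51323530e-03] [ 0.29070622 -0.62694348  0.51871262]
```

>>> arm_command:
  motion:
    - {"offset": [0, -0.045, -0.006], "spin": 0}
    - {"offset": [-0.001, -0.055, -0.006], "spin": 0}
    - {"offset": [-0.001, -0.056, -0.006], "spin": 0}
    - {"offset": [-0.001, -0.056, -0.006], "spin": 0}
    - {"offset": [-0.001, -0.056, -0.006], "spin": 0}

```text
time_s: 2.1
ee_pos: [59.4, -164.6, 478.2]
ee_rot: [179.9, 0.0, 21.2]
force: [1.3, -0.2, 1.1]
gripper_width: 91.0
gripper_force: 0.0
```

>>> arm_command:
  motion:
    - {"offset": [0.022, -0.017, 0], "spin": 0}
    - {"offset": [0.022, -0.017, 0], "spin": 0}
    - {"offset": [0.022, -0.017, 0], "spin": 0}
    - {"offset": [0.022, -0.017, 0], "spin": 0}
    - {"offset": [0.022, -0.017, 0], "spin": 0}

```text
time_s: 2.72
ee_pos: [131.9, -46.7, 478.1]
ee_rot: [179.9, -0.1, 21.1]
force: [0.5, -0.8, 0.8]
gripper_width: 91.3
gripper_force: 0.0
```

>>> arm_command:
  motion:
    - {"offset": [0.0115, -0.024, 0], "spin": 0}
    - {"offset": [0.0115, -0.024, 0], "spin": 0}
    - {"offset": [0.0115, -0.024, 0], "spin": 0}
    - {"offset": [0.0115, -0.024, 0], "spin": 0}

```text
time_s: 3.22
ee_pos: [139.8, 59.3, 478.1]
ee_rot: [180.0, -0.1, 21.2]
force: [0.5, 0.2, 0.5]
gripper_width: 91.4
gripper_force: 0.0
```

>>> arm_command:
  motion:
    - {"offset": [0, 0, 0], "spin": -0.166}
    - {"offset": [0, 0, 0], "spin": -0.166}
    - {"offset": [0, 0, 0], "spin": -0.166}
    - {"offset": [0, 0, 0], "spin": -0.166}
    - {"offset": [0, 0, 0], "spin": -0.166}

```text
time_s: 3.85
ee_pos: [140.1, 58.5, 478.0]
ee_rot: [180.0, -0.0, 69.0]
force: [-0.3, 0.7, 0.1]
gripper_width: 91.5
gripper_force: 0.0
```

>>> arm_command:
  motion:
    - {"offset": [0.03, 0.03, 0.02], "spin": 0}
    - {"offset": [0.032, 0.031, 0.028], "spin": 0}
    - {"offset": [0.032, 0.031, 0.03], "spin": 0}
    - {"offset": [0.032, 0.031, 0.03], "spin": 0}
    - {"offset": [0.031, 0.031, 0.03], "spin": 0}

```text
time_s: 4.47
ee_pos: [342.1, 149.4, 339.1]
ee_rot: [180.0, -0.0, 68.7]
force: [0.1, 0.2, 0.8]
gripper_width: 91.3
gripper_force: 0.0
```

```bash
cat > w.py <<'E'
from h import *
import sys
np.set_printoptions(precision=1,suppress=True,linewidth=160)
k=sys.argv[1]; c=cam('wrist');s=env.state();im,d=env.grab_frame('wrist');cv2.imwrite(f'pics/w{k}.png',im);np.save(f'w{k}.npy',d)
print(s['ee_pos'],s['ee_rot'],c[2]); P=cloud(c,d); np.save(f'P{k}.npy',P)
for t,z in [('holder_grip',102),('holder_flange',75),('rail_top',125),('jar',0),('chalk',0)]:
    for r in env.pinpoint('wrist',t)[:1]: print(t,r['score'],np.array(r['location']),atz(c,r['location'],z))
E
python3 w.py 1
python3 - <<'E'
from h import *
np.set_printoptions(precision=1,suppress=True)
P=np.load('P1.npy');q=P[np.load('w1.npy')>0]
s=q[(q[:,2]>118)&(q[:,2]<135)&(abs(q[:,0]-430)<60)&(abs(q[:,1]-105)<60)]
print('tab',len(s),s.mean(0)); 
if len(s)>20: print(cv2.minAreaRect(s[:,:2].astype(np.float32)),np.median(s[:,2]))
f=q[(q[:,2]>74)&(q[:,2]<86)&(abs(q[:,0]-440)<80)&(abs(q[:,1]-105)<80)]
print('fl',len(f),cv2.minAreaRect(f[:,:2].astype(np.float32)),np.median(f[:,2]))
E
```

```text
[342.1 149.4 339.1] [180.   -0.   68.7] [368.8 217.5 495.7]
holder_grip 0.78 [412.  225.4] [426.2 102.7 102. ]
holder_flange 0.62 [433.  217.7] [454.4  94.7  75. ]
rail_top 0.79 [617.6 145. ] [623.9 112.9 125. ]
jar 0.67 [478.6 264.2] [508.1 -10.4   0. ]
chalk 0.63 [447.1 105.4] [525.9 199.    0. ]
tab 694 [427.3 105.8 125.1]
((427.7032165527344, 104.55825805664062), (59.495216369628906, 10.55148696899414), 70.13572692871094) 125.66487306136662
fl 3368 ((444.52105712890625, 97.84532928466797), (119.97125244140625, 49.24158477783203), 70.0156478881836) 80.18833185933076
```

View pics/w1.png

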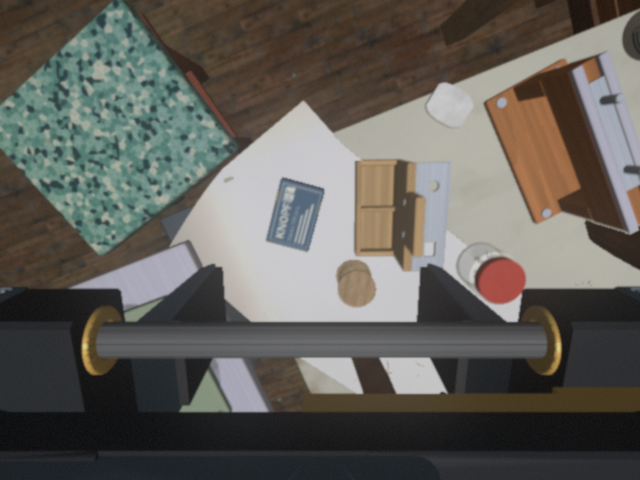

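>>> arm_command:
  motion:
    - {"offset": [-0.002, 0.019, 0.03], "spin": -0.024}
    - {"offset": [-0.0005, 0.0195, 0.035], "spin": 0}
    - {"offset": [-0.0015, 0.0195, 0.035], "spin": 0}
    - {"offset": [-0.0025, 0.0195, 0.035], "spin": 0}
    - {"offset": [-0.002, 0.0185, 0.024], "spin": 0}

```text
time_s: 5.4
ee_pos: [428.0, 107.1, 181.2]
ee_rot: [179.9, -0.1, 70.0]
force: [-0.1, 0.4, -0.5]
gripper_width: 90.8
gripper_force: 0.0
```

>>> arm_command:
  motion:
    - {"offset": [0, 0, 0], "spin": 0}

```text
time_s: 5.52
ee_pos: [427.6, 107.1, 180.9]
ee_rot: [-179.9, 0.0, 70.0]
force: [-0.2, 0.2, 0.7]
gripper_width: 91.5
gripper_force: 0.0
```

>>> arm_command:
  motion:
    - {"offset": [-0.002, 0, 0.02], "spin": 0}
    - {"offset": [0, 0, 0.025], "spin": 0}
    - {"offset": [0, 0, 0.02], "spin": 0}
    - {"offset": [0, 0, 0.01], "spin": 0}
    - {"offset": [0, 0, 0.005], "spin": 0}

```text
time_s: 6.15
ee_pos: [427.6, 106.1, 101.9]
ee_rot: [179.9, -0.1, 70.1]
force: [0.3, -0.2, -0.5]
gripper_width: 91.1
gripper_force: 0.0
```

>>> arm_command:
  motion:
    - {"offset": [0, 0, 0], "spin": 0}
    - {"offset": [0, 0, 0], "spin": 0}
    - {"offset": [0, 0, 0], "spin": 0}
    - {"offset": [0, 0, 0], "spin": 0}
    - {"offset": [0, 0, 0], "spin": 0}
  jaw: 0.03
  newtons: 30

```text
time_s: 6.78
ee_pos: [427.4, 105.8, 101.0]
ee_rot: [180.0, 0.0, 70.1]
force: [-0.4, -1.1, 0.3]
gripper_width: 43.8
gripper_force: 0.0
```

>>> arm_command:
  motion:
    - {"offset": [0, 0, 0], "spin": 0}
    - {"offset": [0, 0, 0], "spin": 0}
    - {"offset": [0, 0, 0], "spin": 0}
    - {"offset": [0, 0, 0], "spin": 0}
  jaw: 0.0
  newtons: 30

```text
time_s: 7.28
ee_pos: [427.3, 105.8, 100.9]
ee_rot: [-180.0, 0.0, 70.1]
force: [-0.2, -0.1, 1.2]
gripper_width: 9.9
gripper_force: 30.0
```

>>> arm_command:
  motion:
    - {"offset": [0, 0, -0.01], "spin": 0}
    - {"offset": [0, 0, -0.02], "spin": 0}
    - {"offset": [0, 0, -0.025], "spin": 0}
    - {"offset": [0, 0, -0.025], "spin": 0}
    - {"offset": [0, 0, -0.02], "spin": 0}

```text
time_s: 7.9
ee_pos: [427.2, 105.8, 202.2]
ee_rot: [180.0, -0.0, 70.1]
force: [0.1, 0.3, -3.3]
gripper_width: 10.0
gripper_force: 30.0
```

```bash
cat > pins.py <<'E'
from h import *
import sys
np.set_printoptions(precision=1,suppress=True,linewidth=160)
def rep(q,tag):
    r=q[(q[:,2]>118)&(q[:,2]<129)&(q[:,0]>530)&(q[:,0]<700)&(q[:,1]>0)&(q[:,1]<250)]
    print(tag,'top',len(r),cv2.minAreaRect(r[:,:2].astype(np.float32)) if len(r)>10 else '',np.median(r[:,2]) if len(r) else '')
    p=q[(q[:,2]>131)&(q[:,2]<150)&(q[:,0]>570)&(q[:,0]<680)&(q[:,1]>10)&(q[:,1]<230)]
    print(len(p))
    while len(p)>3:
        k=np.hypot(*(p[:,:2]-np.median(p[p[:,1]>p[:,1].max()-8][:,:2],axis=0)).T)<12
        if k.sum()==0: break
        print('pin',k.sum(),p[k].mean(0),p[k].min(0),p[k].max(0)); p=p[~k]
for a in sys.argv[1:]:
    if a in('top','scene'): d=np.load(a+'.npy');q=cloud(cam(a),d)[d>0]
    else: q=np.load(f'P{a}.npy')[np.load(f'w{a}.npy')>0]
    rep(q,a)
E
python3 w.py 2; python3 pins.py scene top 1 2
```

```text
[427.2 105.8 202.2] [180.   -0.   70.1] [452.4 174.5 358.8]
holder_grip 0.57 [320.  316.2] [410.1  58.7 102. ]
holder_flange 0.8 [372.3 293.7] [450.8  50.6  75. ]
rail_top 0.72 [634.9 143. ] [624.4 110.  125. ]
jar 0.85 [434.6 299.6] [506.8  -9.3   0. ]
chalk 0.83 [394.4  80.9] [528.8 198.4   0. ]
scene top 769 ((621.787353515625, 109.00692749023438), (37.1870002746582, 169.82489013671875), 7.961030960083008) 123.91766251377686
54
pin 29 [614.6 156.5 137.9] [611.5 152.8 131.2] [618.3 159.5 144.1]
pin 25 [623.8  86.6 138. ] [620.   81.6 131.5] [627.5  90.7 144.7]
top top 897 ((619.6365356445312, 138.2034454345703), (34.848228454589844, 110.39239501953125), 7.316627502441406) 123.4891978556683
19
pin 19 [616.7 155.2 140.9] [613.7 151.8 132.4] [620.4 159.3 144.8]
1 top 6305 ((624.2977294921875, 109.26103210449219), (36.436832427978516, 170.55496215820312), 6.78670072555542) 124.50840232028366
258
pin 165 [617.2 156.4 139.7] [614.1 152.2 131.2] [621.9 159.8 145.9]
pin 93 [625.6  87.7 137.1] [623.8  82.9 131.1] [630.   90.8 144.1]
2 top 11430 ((623.2560424804688, 109.68356323242188), (36.761802673339844, 168.35848999023438), 6.193378925323486) 124.3537841919866
377
pin 377 [616.1 156.4 139.2] [614.  152.3 131. ] [619.9 160.1 146. ]
```

>>> arm_command:
  motion:
    - {"offset": [0.033, -0.004, -0.001], "spin": 0}
    - {"offset": [0.035, -0.004, -0.001], "spin": 0}
    - {"offset": [0.033, -0.004, -0.001], "spin": 0}
    - {"offset": [0.01, 0.03, 0], "spin": 0}
    - {"offset": [0.012, 0.034, 0], "spin": 0}

```text
time_s: 8.82
ee_pos: [518.1, 204.1, 202.6]
ee_rot: [-179.9, 0.1, 70.2]
force: [-0.1, 0.9, -3.6]
gripper_width: 9.8
gripper_force: 30.0
```

>>> arm_command:
  motion:
    - {"offset": [0.012, 0.033, 0], "spin": 0}
    - {"offset": [0.008, 0.02, 0], "spin": 0}
    - {"offset": [0, 0, 0], "spin": -0.157}
    - {"offset": [0, 0, 0], "spin": -0.157}
    - {"offset": [0, 0, 0], "spin": -0.157}

```text
time_s: 9.45
ee_pos: [574.3, 204.2, 202.0]
ee_rot: [-179.8, 0.0, 97.3]
force: [-0.4, 0.7, -3.1]
gripper_width: 10.0
gripper_force: 30.0
```

```bash
python3 w.py 3; python3 pins.py 3
```

```text
[574.3 204.2 202. ] [-179.8    0.    97.3] [565.9 276.8 358.6]
holder_grip 0.81 [320.8 315.8] [580.9 154.4 102. ]
holder_flange 0.69 [370.9 290. ] [618.5 168.5  75. ]
3 top 505 ((544.28466796875, 196.39329528808594), (43.55506134033203, 18.95116424560547), 32.8282356262207) 121.88536030739505
0
```

>>> arm_command:
  motion:
    - {"offset": [-0.02, -0.002, 0], "spin": 0}
    - {"offset": [-0.02, -0.002, 0], "spin": 0}
    - {"offset": [-0.01, -0.002, 0], "spin": 0}

```text
time_s: 10.12
ee_pos: [575.0, 152.0, 204.0]
ee_rot: [-180.0, 0.0, 96.9]
force: [0.4, 0.7, -3.7]
gripper_width: 9.8
gripper_force: 30.0
```

>>> arm_command:
  motion:
    - {"offset": [-0.01, -0.001, 0], "spin": 0}
    - {"offset": [-0.01, -0.001, 0], "spin": 0}
    - {"offset": [-0.01, -0.001, 0], "spin": 0}
    - {"offset": [-0.007, -0.001, 0], "spin": 0}

```text
time_s: 10.62
ee_pos: [575.6, 116.3, 203.9]
ee_rot: [180.0, 0.0, 97.0]
force: [-0.1, -0.1, -3.6]
gripper_width: 10.2
gripper_force: 30.0
```

```bash
python3 w.py 4; python3 pins.py 4
python3 - <<'E'
from h import *
s=env.state();print(s['effort'],s['qpos'])
E
```

```text
[575.6 116.3 203.9] [180.   0.  97.] [567.1 188.8 360.5]
holder_grip 0.69 [320.4 318.7] [582.4  63.4 102. ]
holder_flange 0.55 [372.3 293.2] [622.   77.1  75. ]
rail_top 0.55 [394.7 279.5] [625.2 107.8 125. ]
chalk 0.82 [278.2 119.3] [527.6 200.8   0. ]
4 top 4850 ((580.824462890625, 142.12310791015625), (114.12641143798828, 92.97674560546875), 7.94596529006958) 124.50652712280264
16
pin 16 [571.7 174.1 139.4] [570.1 173.9 131.7] [573.7 174.3 149.6]
[-1.54699269e-01 -4.47029257e+01 -2.40567362e+01  6.20488264e-02
  6.58187410e-02 -3.75560148e-05] [1.03813615e+01 2.03184666e+01 9.01898239e+01 7.48102383e-03
 6.94862389e+01 3.31262140e+00]
```

View pics/w4.png

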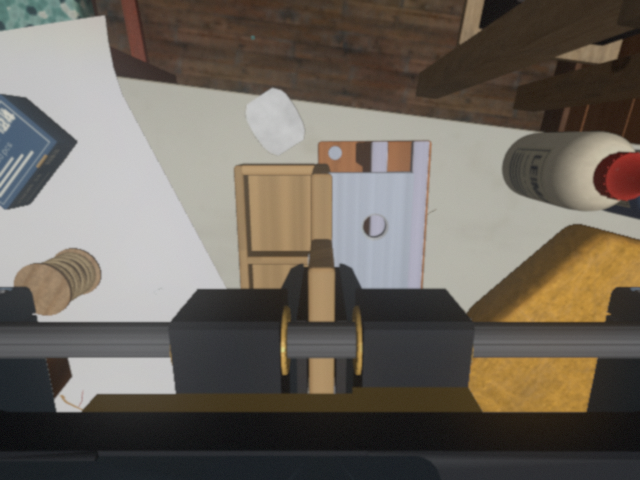

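Run:
```python
from h import *
np.set_printoptions(precision=1,suppress=True)
c=cam('wrist'); P=np.load('P4.npy');im=cv2.imread('pics/w4.png')
d=np.load('w4.npy')
hole=P[210:240,360:392]; z=hole[...,2]
print(np.median(z)); m=(z<170)
v,u=np.nonzero(m);print(len(v),u.min()+360,u.max()+360,v.min()+210,v.max()+210)
print(np.unique(np.round(z[m],-1),return_counts=True))
uv=(u.mean()+360,v.mean()+210);print(uv,atz(c,uv,182.9))
f=P[170:290,335:425];print(np.median(f[...,2]))
# flange+holder edges: left end of flange
q=P[(P[...,2]>178)&(P[...,2]<188)&(d>0)];print(cv2.minAreaRect(q[:,:2].astype(np.float32)))
b=P[(P[...,2]<129)&(P[...,2]>119)&(d>0)&(P[...,0]>600)&(P[...,1]>150)];print('rail',cv2.minAreaRect(b[:,:2].astype(np.float32)))
g=im[208:242,355:395];cv2.imwrite('pics/hole.png',cv2.resize(g,None,fx=14,fy=14,interpolation=cv2.INTER_CUBIC))
```

```text
181.87363218363305
354 363 384 215 235
(array([ 80.,  90., 100., 110., 120., 130.]), array([  2,  10,  27,  28, 182, 105]))
(np.float64(373.8672316384181), np.float64(225.36158192090394)) [596.6 154.  182.9]
182.62625883335448
((593.9701538085938, 119.22232055664062), (48.66937255859375, 115.46013641357422), 6.775539875030518)
rail ((683.8486328125, 179.27166748046875), (167.22181701660156, 45.41704177856445), 7.0955047607421875)
```

View pics/hole.png

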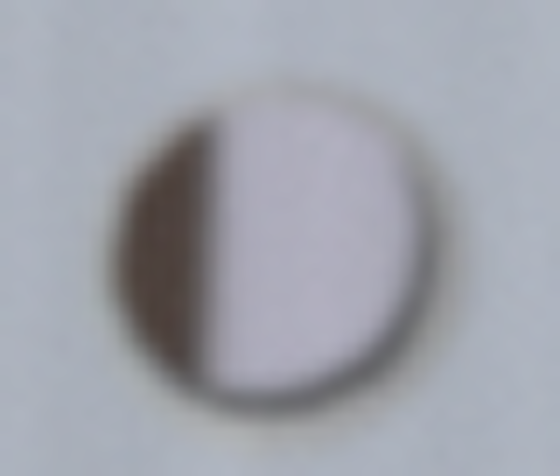

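Run:
```python
from h import *
np.set_printoptions(precision=1,suppress=True)
c=cam('wrist')
for u in (369.5,370.3): 
    p=atz(c,(u,225),125); n=np.array([.9925,.122]); print(p, 'centre-line x at y156:', (n@p[:2]+17-.122*156)/.9925)
P=np.load('P2.npy');d=np.load('w2.npy');q=P[(d>0)]
p=q[(q[:,2]>131)&(q[:,2]<150)&(q[:,0]>600)&(q[:,0]<640)&(q[:,1]>140)&(q[:,1]<175)]
print(np.percentile(p,[5,25,50,75,95],axis=0))
t=p[p[:,2]>142.5];print(len(t),t.mean(0))
```

```text
[603.5 142.3 125. ] centre-line x at y156: 618.921944233697
[604.  142.4 125. ] centre-line x at y156: 619.4222783640672
[[614.5 152.9 132.1]
 [615.2 154.7 135.8]
 [615.9 156.5 139.8]
 [616.9 158.3 143. ]
 [618.2 159.7 144.5]]
122 [616.7 156.4 143.6]
```

>>> arm_command:
  motion:
    - {"offset": [0, 0.007, 0.002], "spin": 0}
    - {"offset": [-0.0005, 0.008, 0.006], "spin": 0}
    - {"offset": [0, 0.007, 0.008], "spin": 0}
    - {"offset": [0, 0, 0.008], "spin": 0}
    - {"offset": [0, 0, 0.003], "spin": 0}

```text
time_s: 11.55
ee_pos: [596.8, 118.9, 175.7]
ee_rot: [-179.9, 0.0, 97.0]
force: [-0.2, 0.3, -3.3]
gripper_width: 9.8
gripper_force: 30.0
```

>>> arm_command:
  motion:
    - {"offset": [0, 0, 0], "spin": 0}

```text
time_s: 11.68
ee_pos: [597.1, 119.0, 176.6]
ee_rot: [-179.9, 0.0, 97.0]
force: [-0.0, 0.4, -4.3]
gripper_width: 9.8
gripper_force: 30.0
```

```bash
python3 w.py 5
python3 - <<'E'
from h import *
np.set_printoptions(precision=1,suppress=True)
c=cam('wrist'); P=np.load('P5.npy');im=cv2.imread('pics/w5.png')
z=P[205:245,355:395,2];zt=env.state()['ee_pos'][2]-21;print('flange top',zt,np.median(z))
m=(z<zt-9)&(z>100); v,u=np.nonzero(m); print(len(v)); print(z[::3,::3])
cv2.imwrite('pics/hole5.png',cv2.resize(im[205:245,355:395],None,fx=14,fy=14,interpolation=cv2.INTER_CUBIC))
E
```

```text
[597.1 119.  176.6] [-179.9    0.    97. ] [588.8 191.5 333.2]
holder_grip 0.86 [321.2 318.2] [602.7  79.8 102. ]
holder_flange 0.91 [370.8 290.8] [636.8  92.3  75. ]
chalk 0.79 [244.5 121.2] [524.7 197.7   0. ]
flange top 156.3024989062278 155.04570412862637
356
[[155.9 155.3 155.3 155.7 155.8 155.2 154.  154.9 155.  154.4 155.3 154.6
  155.9 155.5]
 [156.5 155.6 155.6 154.8 155.9 154.6 155.4 155.2 155.1 155.8 155.  155.5
  154.6 156.2]
 [154.8 155.3 155.7 156.  155.6 154.9 155.4 155.3 155.1 155.3 155.3 155.4
  155.6 155.3]
 [155.5 155.3 157.1 155.1 154.8 155.6 153.9 155.  155.4 155.8 155.4 155.5
  155.4 155.1]
 [155.4 155.7 154.  156.  154.5 144.2 143.7 144.8 141.7 154.8 154.8 155.
  155.2 155.1]
 [155.4 155.4 155.1 155.1 144.1 142.8 143.4 143.2 142.8 124.5 155.3 154.5
  155.7 154.2]
 [156.  154.8 155.7 123.6 143.3 144.2 142.9 143.  142.4 124.3 151.  155.2
  155.7 155.9]
 [156.6 155.9 155.4 123.9 123.4 143.  143.1 142.6 124.5 124.9 150.8 156.
  155.6 155.2]
 [155.3 156.6 333.2 123.6 124.5 124.7 123.8 123.  124.3 124.3 152.7 155.8
  154.9 156.1]
 [154.3 155.8 154.9 154.7 123.5 123.8 123.8 124.4 124.1 149.1 155.2 154.4
  155.5 155.9]
 [156.  156.7 155.6 154.6 154.3 124.6 124.8 122.6 151.9 154.4 154.9 154.7
  155.3 155.2]
 [156.  155.5 155.7 155.6 155.4 154.4 154.4 154.5 154.5 155.2 155.9 154.5
  156.7 155.9]
 [155.4 155.1 155.3 155.7 155.8 155.  155.8 156.2 154.4 155.1 155.4 155.6
  156.3 155.1]
 [155.2 155.4 154.3 155.3 156.2 155.9 155.2 154.9 155.1 154.9 155.  155.9
  154.9 155.6]]
```

View pics/hole5.png

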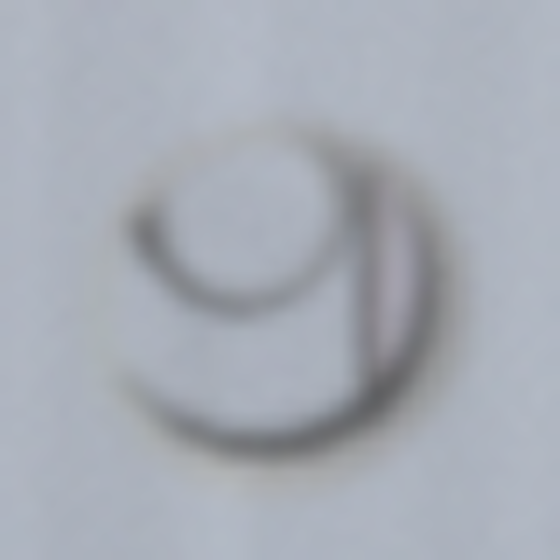

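Run:
```python
from h import *
np.set_printoptions(precision=2,suppress=True)
c=cam('wrist');print(c[0]['fx'],c[0]['cx'],c[0]['cy'],env.state()['ee_pos'])
d=np.load('w5.npy');z=np.load('P5.npy')[...,2]
m=np.zeros(z.shape,bool);m[205:245,355:395]=True
zt=155.6
h=m&(z<zt-4); t=m&(z>140)&(z<147)
def cc(k): v,u=np.nonzero(k);return u.mean(),v.mean(),u.min(),u.max(),v.min(),v.max(),k.sum()
H=cc(h);T=cc(t);print(H,T)
f=c[0]['fx'];print('hole r px',5.5*f/177.6,'pin r px',4*f/189)
ph=atz(c,(375,225.7),zt);pp=atz(c,(355+250/14,205+215/14),144);ph2=atz(c,H[:2],zt)
ex=np.array([-.122,.9925]);ey=np.array([.9925,.122])
for a in (ph,ph2): e=(pp-a)[:2];print(ph,pp,'need tx,ty',ex@e,ey@e)
```

```text
388.05174334945997 321.0668078551407 243.22915899165986 [597.56 119.03 177.3 ]
(np.float64(374.11290322580646), np.float64(225.59408602150538), np.int64(363), np.int64(385), np.int64(215), np.int64(236), np.int64(372)) (np.float64(372.6111111111111), np.float64(220.99305555555554), np.int64(365), np.int64(380), np.int64(215), np.int64(227), np.int64(144))
hole r px 12.017368178051969 pin r px 8.21273530898328
[619.27 155.64 155.6 ] [619.74 155.87 144.  ] need tx,ty 0.16674658195694764 0.49788237317150574
[619.27 155.64 155.6 ] [619.74 155.87 144.  ] need tx,ty 0.11634892727144956 0.9169197451006083
```

>>> arm_command:
  motion:
    - {"offset": [0.001, 0.0005, 0.001], "spin": 0}
    - {"offset": [0, 0, 0.002], "spin": 0}
    - {"offset": [0, 0, 0.001], "spin": 0}
    - {"offset": [0, 0, 0.001], "spin": 0}

```text
time_s: 12.48
ee_pos: [597.8, 120.1, 171.8]
ee_rot: [-180.0, 0.0, 97.0]
force: [-1.0, 0.6, -3.7]
gripper_width: 10.0
gripper_force: 30.0
```

>>> arm_command:
  motion:
    - {"offset": [0, 0, 0.001], "spin": 0}
    - {"offset": [0, 0, 0.001], "spin": 0}

```text
time_s: 12.72
ee_pos: [597.8, 120.1, 169.9]
ee_rot: [180.0, 0.0, 97.0]
force: [0.2, 0.0, -4.1]
gripper_width: 9.7
gripper_force: 30.0
```

>>> arm_command:
  motion:
    - {"offset": [0, 0, 0.001], "spin": 0}
    - {"offset": [0, 0, 0.001], "spin": 0}

```text
time_s: 12.98
ee_pos: [597.8, 120.1, 167.9]
ee_rot: [180.0, 0.0, 97.0]
force: [-0.4, 0.0, -2.9]
gripper_width: 10.0
gripper_force: 30.0
```

>>> arm_command:
  motion:
    - {"offset": [0, 0, 0.001], "spin": 0}
    - {"offset": [0, 0, 0.001], "spin": 0}

```text
time_s: 13.22
ee_pos: [597.8, 120.1, 165.9]
ee_rot: [180.0, 0.0, 97.0]
force: [-0.5, 0.5, -3.2]
gripper_width: 9.7
gripper_force: 30.0
```

>>> arm_command:
  motion:
    - {"offset": [0, 0, 0.001], "spin": 0}
    - {"offset": [0, 0, 0.001], "spin": 0}

```text
time_s: 13.48
ee_pos: [597.8, 120.1, 163.9]
ee_rot: [180.0, 0.0, 97.0]
force: [0.7, -0.4, -2.9]
gripper_width: 10.1
gripper_force: 30.0
```

Pins are in the holes (flange 6 mm below the tips, no contact force). Continuing down.

>>> arm_command:
  motion:
    - {"offset": [0, 0, 0.001], "spin": 0}
    - {"offset": [0, 0, 0.001], "spin": 0}
    - {"offset": [0, 0, 0.001], "spin": 0}
    - {"offset": [0, 0, 0.001], "spin": 0}

```text
time_s: 13.98
ee_pos: [597.8, 120.0, 159.9]
ee_rot: [180.0, 0.0, 97.0]
force: [-0.5, 0.4, -4.0]
gripper_width: 9.7
gripper_force: 30.0
```

>>> arm_command:
  motion:
    - {"offset": [0, 0, 0.001], "spin": 0}
    - {"offset": [0, 0, 0.001], "spin": 0}
    - {"offset": [0, 0, 0.001], "spin": 0}
    - {"offset": [0, 0, 0.001], "spin": 0}

```text
time_s: 14.48
ee_pos: [597.8, 120.1, 155.9]
ee_rot: [180.0, 0.0, 97.0]
force: [0.8, -0.7, -3.7]
gripper_width: 10.0
gripper_force: 30.0
```

>>> arm_command:
  motion:
    - {"offset": [0, 0, 0.001], "spin": 0}
    - {"offset": [0, 0, 0.001], "spin": 0}
    - {"offset": [0, 0, 0.001], "spin": 0}

```text
time_s: 14.85
ee_pos: [597.8, 120.1, 152.9]
ee_rot: [-180.0, 0.0, 97.0]
force: [0.2, 0.7, -4.2]
gripper_width: 10.3
gripper_force: 30.0
```

>>> arm_command:
  motion:
    - {"offset": [0, 0, 0.001], "spin": 0}
    - {"offset": [0, 0, 0.0005], "spin": 0}

```text
time_s: 15.1
ee_pos: [597.8, 120.1, 151.3]
ee_rot: [-180.0, 0.0, 97.0]
force: [0.1, 0.5, -3.0]
gripper_width: 9.6
gripper_force: 30.0
```

>>> arm_command:
  motion:
    - {"offset": [0, 0, 0.0005], "spin": 0}
    - {"offset": [0, 0, 0], "spin": 0}

```text
time_s: 15.35
ee_pos: [597.8, 120.1, 151.1]
ee_rot: [180.0, 0.0, 97.0]
force: [-0.2, -0.8, -1.6]
gripper_width: 10.0
gripper_force: 30.0
```

>>> arm_command:
  motion:
    - {"offset": [0, 0, 0.0005], "spin": 0}
    - {"offset": [0, 0, 0], "spin": 0}

```text
time_s: 15.6
ee_pos: [597.8, 120.1, 151.0]
ee_rot: [180.0, 0.0, 97.0]
force: [-1.0, -1.5, 1.2]
gripper_width: 9.8
gripper_force: 30.0
```

>>> arm_command:
  motion:
    - {"offset": [0, 0, 0], "spin": 0}
    - {"offset": [0, 0, 0], "spin": 0}
  jaw: 0.016
  newtons: 5

```text
time_s: 15.85
ee_pos: [598.2, 120.2, 150.5]
ee_rot: [179.9, 0.0, 97.0]
force: [0.4, -0.2, 0.4]
gripper_width: 16.3
gripper_force: 0.0
```

>>> arm_command:
  motion:
    - {"offset": [0, 0, 0], "spin": 0}
    - {"offset": [0, 0, 0], "spin": 0}
    - {"offset": [0, 0, 0], "spin": 0}
    - {"offset": [0, 0, 0], "spin": 0}
  jaw: 0.04

```text
time_s: 16.35
ee_pos: [597.9, 120.1, 150.4]
ee_rot: [180.0, 0.0, 97.0]
force: [-0.3, 0.3, 0.3]
gripper_width: 39.8
gripper_force: 0.0
```

>>> arm_command:
  motion:
    - {"offset": [0, 0, -0.005], "spin": 0}
    - {"offset": [0, 0, -0.015], "spin": 0}
    - {"offset": [0, 0, -0.025], "spin": 0}
    - {"offset": [0, 0, -0.03], "spin": 0}
    - {"offset": [0, 0, -0.02], "spin": 0}

```text
time_s: 16.98
ee_pos: [598.5, 120.2, 248.4]
ee_rot: [179.8, -0.0, 97.0]
force: [0.3, 0.5, 0.4]
gripper_width: 40.1
gripper_force: 0.0
```

```bash
python3 w.py 6
python3 - <<'E'
from h import *
np.set_printoptions(precision=1,suppress=True)
s=env.state();print(s['force'],s['effort'])
P=np.load('P6.npy');d=np.load('w6.npy');q=P[d>0]
q=q[(q[:,0]>560)&(q[:,0]<670)&(q[:,1]>20)&(q[:,1]<220)]
for lo,hi in [(126,134),(136,150),(168,178)]:
    k=q[(q[:,2]>lo)&(q[:,2]<hi)]
    print(lo,len(k),k.mean(0) if len(k) else '',np.median(k[:,2]) if len(k) else '',cv2.minAreaRect(k[:,:2].astype(np.float32)) if len(k)>5 else '')
im,d=env.grab_frame('scene');P=cloud(cam('scene'),d);cv2.imwrite('pics/s9.png',im)
for t in ['holder_grip','holder_flange','jar','chalk']:
    for r in env.pinpoint('scene',t)[:1]: print(t,r['score'],r['location'],P[int(r['location'][1]),int(r['location'][0])])
q=P[d>0];k=q[(q[:,2]>131)&(q[:,2]<150)&(q[:,0]>605)&(q[:,0]<640)&(q[:,1]>60)&(q[:,1]<175)];print(len(k),k[:,2].max() if len(k) else '')
f=q[(q[:,2]>122)&(q[:,2]<136)&(q[:,0]>605)&(q[:,0]<650)&(q[:,1]>120)&(q[:,1]<185)];print('fl',len(f),np.median(f[:,2]))
E
```

```text
[598.5 120.2 248.4] [179.8  -0.   97. ] [589.5 192.6 405. ]
holder_grip 0.96 [316.2 255.2] [598.1 101.5 102. ]
holder_flange 0.69 [352.3 244. ] [629.2 107.6  75. ]
jar 0.55 [227.8 312.1] [509.6  -8.2   0. ]
chalk 0.89 [257.1 122.6] [525.9 200.7   0. ]
[ 0.5 -0.6 -0.7] [  0.  -45.  -24.2   0.1   0.    0. ]
126 7789 [617.5 130.  130.6] 130.55674456698955 ((619.1041870117188, 108.54618835449219), (46.983543395996094, 167.60659790039062), 7.28305196762085)
136 323 [616.4 127.9 143.3] 143.56977876070096 ((620.9132080078125, 120.40764617919922), (34.437461853027344, 74.27043914794922), 25.052417755126953)
168 1504 [597.1 120.1 175.2] 175.3890784139805 ((597.1775512695312, 118.30195617675781), (9.949618339538574, 60.065914154052734), 7.178972244262695)
holder_grip 0.57 [293.2, 216.7] [591.1 119.4 151.1]
holder_flange 0.65 [286.1, 224.6] [587.7 138.6 141.3]
jar 0.76 [371.8, 278.8] [484.5  11.5  18.2]
chalk 0.89 [283.4, 312.2] [515.2 204.3   8.4]
65 143.85464525445894
fl 188 130.43091178613335
```

>>> arm_command:
  motion:
    - {"offset": [0.02, -0.005, -0.005], "spin": 0}
    - {"offset": [0.035, -0.005, 0], "spin": 0}
    - {"offset": [0.025, -0.005, 0], "spin": 0}
    - {"offset": [0, 0, 0], "spin": 0}

```text
time_s: 18.02
ee_pos: [572.2, 200.1, 250.7]
ee_rot: [180.0, -0.0, 97.2]
force: [-0.3, -0.5, -0.2]
gripper_width: 40.2
gripper_force: 0.0
```

```bash
python3 -c "
from workcell import env
s=env.state();print(s['force'],s['ee_pos'],s['qvel'].round(1));print(env.job_done())"
```

```text
[-0.28788812 -0.45938979 -0.22313273] [572.15955522 200.10443197 250.74730663] [-2.2  0.  -0.  -1.6 -0.  -0.8]
the job is handed in; nothing more can be done
None
```

The holder hangs on the rail with both pins up through its flange and the flange flat on the rail top; it was released, the jar and chalk were left untouched, and the job was handed in at about 18 s.

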